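# Take the finished book out of the screw press

## Task

The glued pocket book in the little press is dry. Unscrew the press's armed cap anticlockwise until its thread runs free, lift it off and set it down upright in the middle of the wooden tray; then swing the pressing board right over past upright so that it stays open by itself, take the book out and lay it flat on the middle of the cork mat. Set things down rather than letting them fall, and leave the mug, the card box and the hand stamp where they are.

Things in the scene. Friction and masses are not known exactly. Their poses are not given: they have to be found in the camera images.
- press: fixed wooden book press. Origin: its centre, on the table. Base board from x = -135 to +125 mm, 150 mm along y, 24 mm thick; the book lies on it. At x = +100 to +122 a hinge block stands up to height 65 mm. At x = -100, y = 0 stands a steel threaded stud on a round collar of 40 mm diameter. Between collar and hinge block the press is open at both y sides
- stud_foot (a point): on the axis of the upright stud (30 mm across its thread, top 141 mm above the table), 80 mm above the table: level with the upper face of the shut pressing board, where the cap rests. Coarse right-hand thread: anticlockwise from above the cap rises 12 mm a turn (4 mm of play), turns easily (under 5 N at an arm) and stays where it is left
- cap: loose aluminium screw cap, about 0.25 kg, hollow below, screwed on the stud. Origin: centre of its underside, z up. 74 mm tall, round body of 46 mm diameter, 58 mm flange in the lowest 8 mm. Two opposite straight steel arms, 12 mm thick, stick out level along its own x at height 22 mm, to 92 mm from the axis
- cap_grip (a point): on the cap's axis, 58 mm above its underside, amid the plain round part (height 30 to 72 mm) to grip. The cap starts with its x axis within 0.5 rad of the press's x axis; it is free to lift from 2.5 turns past the two axes' agreeing (about 30 mm up) and best lifted before 2.8 turns, after which it drops or leans. It then rises 35 mm more to clear the stud
- lid (a joint): angle of the pressing board, rad: 0 shut, growing as its stud end swings up; stop at 1.9. Free hinge: below about 1.5 it falls shut, above 1.6 it falls open and stays. Held shut by the cap
- lid_hinge (a point): on the hinge line of the pressing board: press x = +100 mm, y = 0, height 66 mm. The hinge line runs along the press's y axis. The board is light wood, 231 mm long, 130 mm wide (y = -65 to +65), 14 mm thick, 0.4 kg, has a slot round the stud, and covers the book from 66 to 80 mm above the table
- lid_bar (a point): on the axis of the pressing board's steel lifting bar, where to take it. Round bar, 14 mm thick, parallel to the press's y axis, sticking out beside the base to y = +150 mm, ending in a 22 mm ball; this point is at y = +125 mm, 150 mm from the hinge line towards the stud, 73 mm above the table when shut, clear below. Its axes turn with the board
- book: loose grey hardback book lying flat on the press's base board under the pressing board: 60 mm along its x, 130 mm along its y, 40 mm high, 0.25 kg. Origin: centre of its underside
- tray: fixed light wooden tray, 150 by 150 mm outside, 16 mm high, walls 5 mm. Origin: centre of its underside
- tray_in (a point): centre of the tray's inner floor, 5 mm above the table
- mat: fixed cork mat, 150 by 150 mm, 5 mm thick. Origin: centre of its underside, so its top is 5 mm higher
- mug: loose white ceramic mug, 80 mm wide, 95 mm tall; leave alone. Origin: centre of its underside
- cardbox: loose cardboard box of cards, 170 by 90 by 50 mm; leave alone. Origin: centre of its underside
- stamp: loose turned wooden hand stamp, 60 mm wide, 85 mm tall; leave alone. Origin: centre of its underside

How it is judged:
On the way, in this order (a step that is already met when the one before it is completed fails the run):
1. the cap has been screwed up its thread (20 mm up, still upright on the stud, board still shut) (z of cap in the frame of stud_foot above 0.02 m and horizontal distance between cap and stud_foot below 0.008 m and angle between cap's own z axis and vertical below 0.2 rad and value of joint lid below 0.15 rad).
2. the cap is lifted clear of the stud (z of cap in the frame of stud_foot above 0.061 m and value of joint lid below 0.15 rad).
3. the cap stands released in the tray (horizontal distance between cap and tray_in below 0.04 m and z of cap in the frame of tray_in below 0.008 m and angle between cap's own z axis and vertical below 0.15 rad and linear speed of cap below 0.02 m/s and contact force between the fingers and cap below 0.1 N), for 0.2 s.
4. the pressing board is open past its balance point and let go (value of joint lid above 1.6 rad and contact force between the fingers and lid below 0.1 N), for 0.2 s.
5. the book is lifted out of the press (z of book in the frame of press above 0.05 m and value of joint lid above 1.6 rad).
At the end, for the whole second after the job is handed in: The cap stands upright (within 0.15 rad) on the tray's floor, its axis within 40 mm of the tray's middle; the pressing board stays open beyond 1.6 rad; the book lies flat (within 0.1 rad) on the cork mat, its middle within 35 mm of the mat's middle; all released and at rest (all of step 3 and all of step 4 and horizontal distance between book and mat below 0.035 m and z of book in the frame of mat between 0 and 0.012 m and angle between book's own z axis and vertical below 0.1 rad and linear speed of book below 0.02 m/s and contact force between the fingers and book below 0.1 N); the robot touches nothing.
It fails at once if the mug is pushed more than 30 mm or tipped over (distance of mug from where it was at the start of the episode above 0.03 m or angle between mug's own z axis and vertical above 0.5 rad).
It fails at once if the card box is pushed more than 30 mm or tipped over (distance of cardbox from where it was at the start of the episode above 0.03 m or angle between cardbox's own z axis and vertical above 0.5 rad).
It fails at once if the hand stamp is pushed more than 30 mm or tipped over (distance of stamp from where it was at the start of the episode above 0.03 m or angle between stamp's own z axis and vertical above 0.5 rad).
It fails at once if the cap is let fall (free of the fingers and faster than 0.8 m/s, a fall of about 35 mm) (linear speed of cap above 0.8 m/s and contact force between the fingers and cap below 0.05 N).
It fails at once if the book is let fall (free of the fingers and faster than 0.8 m/s, a fall of about 35 mm) (linear speed of book above 0.8 m/s and contact force between the fingers and book below 0.05 N).
It also fails if it takes over 72 s, if anything falls off the work surface, if the arm or the gripper's body presses on something with over 40 N, if the wrist force passes 120 N, or if a joint passes its speed limit or range.

## Robot

A 6-joint arm with a two-finger parallel gripper is mounted at the origin on the work surface. World frame = base frame: x ahead of the robot, y to its left, z up, the work surface at z = 0. Lengths are in m, angles in rad, forces in N, time in s.
With the tool pointing down it reaches from about 0.375 to 0.975 m from the base axis. Payload 3.8 kg.
Tool frame: the origin (TCP) lies between the finger pads; the fingertips stand 14 mm ahead of it and the grasp point (between the pads) lies 5 mm behind it (env.tips_ahead is the distance from the TCP to the fingertips, in m); z points along the fingers, y is the line along which they close (so a half turn about z gives the same grasp; the last joint's range is limited). The gripper opens to 85 mm and grips with 20 to 120 N. Pads are 22 mm wide; open, the fingers measure 114 mm over their backs; the gripper's body (76 mm by 85 mm) begins 54 mm behind the grasp point. The pads swing forward as they close: fully open they stand 13 mm farther back than shut.
Start: joints at [1.204, 0.264, 1.604, -0, 1.274, -0.037], TCP at [0.219, 0.639, 0.245] pointing down, gripper open.
Joint ranges: [-2.63, 2.63], [-0.94, 2.18], [0.31, 2.57], [-1.31, 4.45], [0, 2.66], [-2.55, 2.55]. Speed limits (rad/s): [2.57, 2.57, 3.14, 3.14, 3.14, 3.14].

## Interface

Orientations are given as a 3x3 rotation matrix whose columns are the frame's x, y, z axes.
In Python, from rig import env gives the robot as it stands.
- The arm moves only by the tool arm_command, never from a script. Its argument "targets" is a list of rows, each an object of numbers: "tx", "ty", "tz": the shift along the tool's x, y, z scaled (see below); "spin": the turn about the tool's z scaled (see below); "fingers": the opening, from -1 (shut) to 1 (fully open). In form: [{"tx": .., "ty": .., "tz": .., "spin": .., "fingers": ..}, ...]. A call has 1 to 12 rows; each row shifts and turns the commanded pose from where the row before left it, along the tool's axes as they then stand; what a row does not reach is not made up. The controller multiplies each number of a shift by 0.03 m and each number of a turn by 5 degrees. A row lasts 1/12 s, in which the tool goes at most 41.7 mm and 7.16 degrees, less where a joint would pass 70% of its speed; a pose out of reach is approached as far as the arm can. A call with a number of a shift or a turn outside -1 to 1 is refused whole. A call with a gripper value outside its range is refused whole. The fingers move at their own pace and stop on an object; "newtons" is the grip in N (left out, the last holds). Time passes only in rows, so rows that do not move let the fingers close. It gives the time, the measured TCP pose, the force, the opening and the grip force at its end, in the units of the state.
- env.get_obs(): the state, without advancing time (a new reading comes with each control period).
- env.read_camera(name): name is "side" or "top"; returns the picture (420x560x3 uint8, red, green, blue); there is no depth.
- env.camera_model(name): a dict with "intrinsics" (3x3 intrinsics, pixels), "rvec" (rotation vector, rad) and "tvec" (3), from world to camera coordinates, as OpenCV has them. Camera axes: x right, y down, z forward; pixel columns grow to the right and rows downward; lengths in m; the calibration is good to about 2 mm. A picture is of the moment at which its call begins. camera_model takes no time and is no camera call.
- env.close_job(): hands the job in; it is judged then, once.
The state is a dict: "time_s": time; "joint_positions": joint angles; "qd": joint speeds; "tau": joint torques, N m; "tcp_pos": TCP position; "ee_rot": TCP orientation; "contact_force": force on the tool from outside, world axes, zero at the start; "wrist_torque": the same for the moment, N m; "width": opening from 0.0 (shut) to 1.0 (fully open); "grasp_force": force on a finger pad.
Only numpy, scipy, OpenCV 4.12 (cv2) and the standard library are available. Lean on these libraries where they do the work, as an engineer would, in place of code of your own. Each camera call takes 0.05 s, during which the arm holds its last target. There are 200 camera calls.

## Working session

There is one attempt and no reset: what is moved stays moved. The work goes in short steps, Python scripts to look and compute and a tool call to move; the robot and the scene stay as the last step left them, time stands still between calls to the robot, and variables do not carry over. Pictures are saved under pics/ and viewed, at most 10 in all, crops included, and the job is handed in when it is done.

Besides the shell and the picture viewer there is one more tool, called in YAML: its name, and indented under it one key for each argument. arm_command: Moves the arm, as the interface text tells. Its arguments: {"type":"object","properties":{"targets":{"type":"array","items":{"type":"object","properties":{"tx":{"type":"number"},"ty":{"type":"number"},"tz":{"type":"number"},"spin":{"type":"number"},"fingers":{"type":"number"}}}},"newtons":{"type":"number"}},"required":["targets"]}

```bash
ls; mkdir -p pics; cat > h.py <<'E'
import numpy as np, cv2
from rig import env
def cam(n):
    m=env.camera_model(n);return np.array(m["intrinsics"],float),np.array(m["rvec"],float).ravel(),np.array(m["tvec"],float).ravel()
def back(n,u,v,z):
    K,r,t=cam(n);R=cv2.Rodrigues(r)[0];c=-R.T@t
    d=R.T@np.linalg.inv(K)@np.array([u,v,1.]);return c+d*(z-c[2])/d[2]
def proj(n,P):
    K,r,t=cam(n);return cv2.projectPoints(np.array(P,float).reshape(-1,1,3),r,t,K,None)[0].reshape(-1,2)
def snap(n,f,crop=None,s=1):
    im=env.read_camera(n)[:,:,::-1]
    if crop: a,b,c,d=crop; im=im[b:d,a:c]
    cv2.imwrite("pics/"+f,cv2.resize(im,None,fx=s,fy=s,interpolation=cv2.INTER_CUBIC))
E
python3 - <<'E'
from h import *
snap("top","t0.png",s=1.42);snap("side","s0.png",s=1.42)
for n in("top","side"):
    K,r,t=cam(n);R=cv2.Rodrigues(r)[0];print(n,K.tolist(),-R.T@t,R[2])
o=env.get_obs();print(o["tcp_pos"],o["ee_rot"],o["width"],o["time_s"])
E
```

```text
pics
top [[464.8912858035207, 0.0, 279.7124908847733], [0.0, 464.8912858035207, 213.34141866822836], [0.0, 0.0, 1.0]] [ 0.34876795 -0.0250264   1.44940416] [ 0.12124879  0.00978225 -0.99257395]
side [[451.0979436804067, 0.0, 283.50134335729587], [0.0, 451.0979436804067, 209.86399223007624], [0.0, 0.0, 1.0]] [ 0.08471286 -0.95274386  0.94799105] [ 0.32741974  0.6941479  -0.64105773]
[0.21838241 0.63803485 0.24405568] [[-9.46093080e-01  3.23894019e-01 -7.40370757e-04]
 [ 3.23894856e-01  9.46091117e-01 -1.92885296e-03]
 [ 7.57142602e-05 -2.06467672e-03 -9.99997866e-01]] 1.0009535406056806 0.1
```

View pics/t0.png

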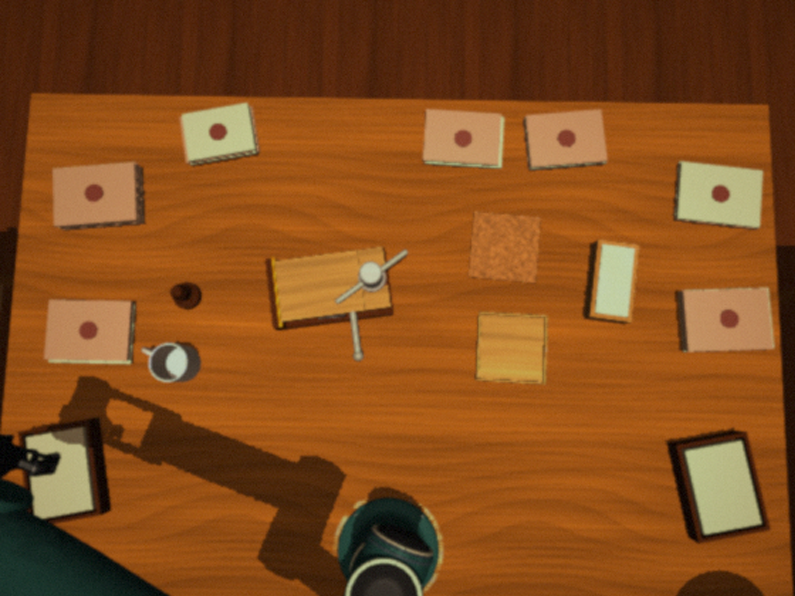

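View pics/s0.png

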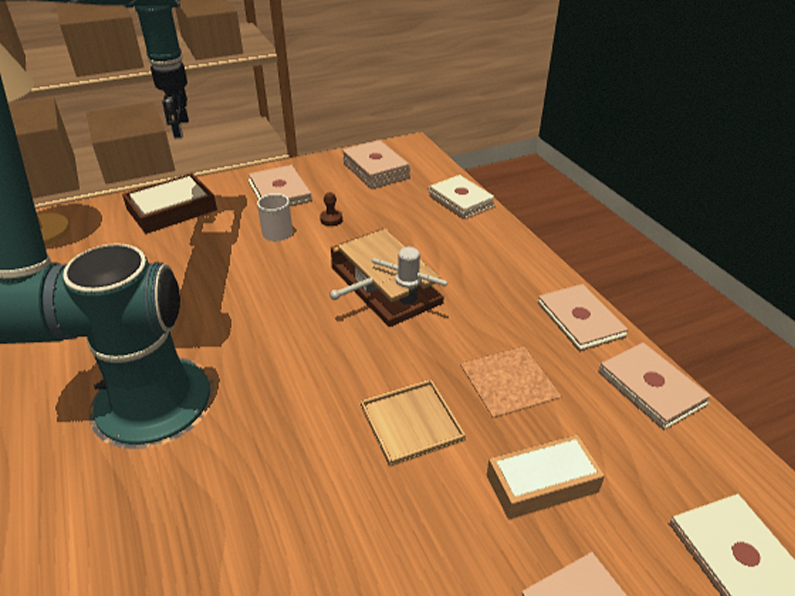

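The top view shows the press around (330,287), cap at (371,273), bar ball at (358,355), mat at (505,247) and tray at (512,348). The mug is at (172,362), the stamp at (185,295) and the card box at (615,281). The side view agrees. I'll enlarge next.

```bash
python3 - <<'E'
from h import *
a=env.read_camera("top")[:,:,::-1];b=env.read_camera("side")[:,:,::-1]
A=cv2.resize(a[165:260,180:300],None,fx=6.5,fy=6.5,interpolation=cv2.INTER_CUBIC)[:600,:]
cv2.imwrite("pics/tc.png",A)
B=cv2.resize(b[150:240,225:325],None,fx=6.5,fy=6.5,interpolation=cv2.INTER_CUBIC)
cv2.imwrite("pics/sc.png",B)
# tray/mat top-view corners, native px from picture/1.42
for nm,z,c in(("mat",.005,[(475,212),(540,216),(537,282),(470,279)]),("tray",.016,[(477,313),(547,314),(546,382),(476,381)]),("box",.05,[(597,241),(637,246),(631,321),(591,317)])):
    P=np.array([back("top",u/1.42,v/1.42,z)[:2] for u,v in c]);print(nm,P.round(3).tolist(),P.mean(0).round(3),np.linalg.norm(P-np.roll(P,1,0),axis=1).round(3))
for nm,z,u,v in(("captop",.154,371,273),("ball",.073,358,355),("stamp",.08,182,291),("mug",.095,172,361)):print(nm,back("top",u/1.42,v/1.42,z).round(3))
for nm,z,u,v in(("captop",.154,409,252),("ball",.073,336,294)):print("side",nm,back("side",u/1.42,v/1.42,z).round(3))
E
```

```text
mat [[0.734, -0.181], [0.727, -0.326], [0.578, -0.319], [0.582, -0.171]] [ 0.655 -0.249] [0.152 0.145 0.15  0.148]
tray [[0.505, -0.185], [0.506, -0.338], [0.359, -0.335], [0.358, -0.184]] [ 0.432 -0.26 ] [0.147 0.152 0.147 0.151]
box [[0.662, -0.439], [0.653, -0.525], [0.491, -0.508], [0.497, -0.424]] [ 0.576 -0.474] [0.166 0.086 0.163 0.085]
captop [0.566 0.041 0.154]
ball [0.406 0.068 0.073]
stamp [0.533 0.441 0.08 ]
mug [0.386 0.448 0.095]
side captop [0.567 0.039 0.154]
side ball [0.407 0.066 0.073]
```

View pics/tc.png

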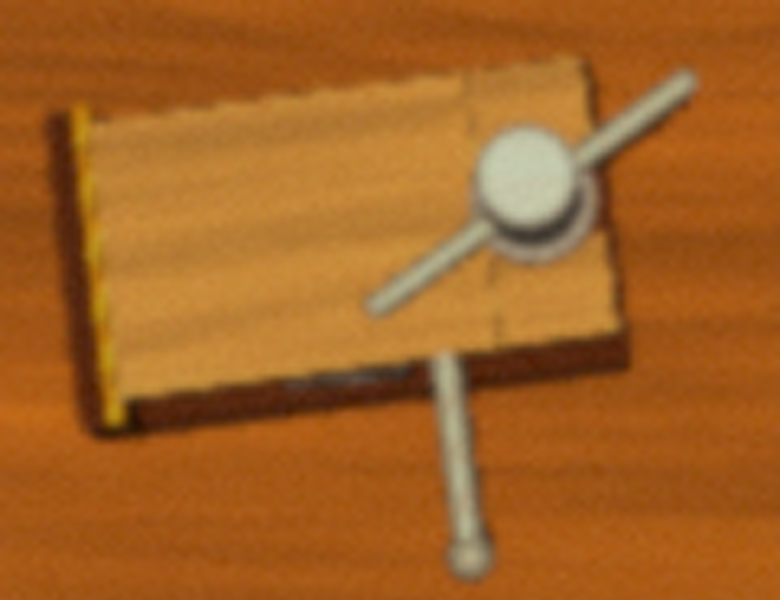

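View pics/sc.png

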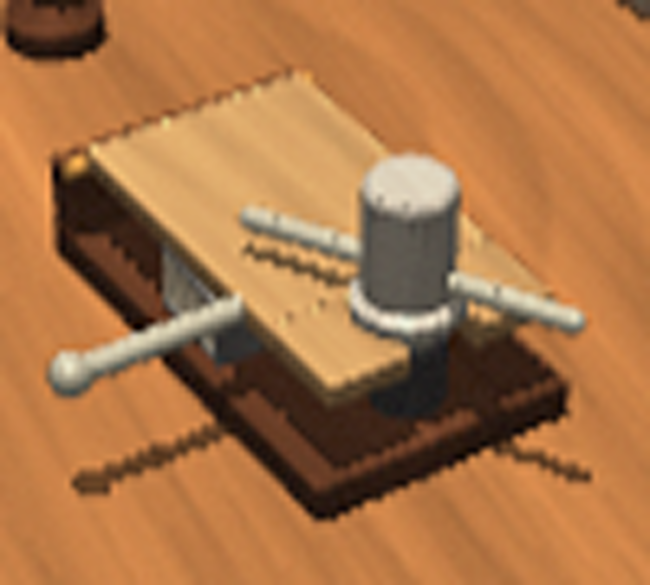

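In the top crop the cap top is at (526,177), the arm ends at (690,80) and (373,305), the bar runs (445,360)–(468,555), and the board's free-edge corners are at (583,58) and (622,328). In the side crop the grey book shows under the board around x 165–250.

```bash
python3 - <<'E'
from h import *
T=lambda x,y,z:back("top",(x+.5)/6.5-.5+180,(y+.5)/6.5-.5+165,z)
S=lambda x,y,z:back("side",(x+.5)/6.5-.5+225,(y+.5)/6.5-.5+150,z)
cap=T(526,177,.154);print("cap",cap.round(4),S(410,183,.154).round(4))
a,b=T(690,80,.102),T(373,305,.102);print("arms",a.round(4),b.round(4),((a+b)/2).round(4),np.linalg.norm(a-b))
caxis=np.degrees(np.arctan2(*(b-a)[[1,0]]))
p,q=T(445,360,.073),T(468,555,.073);print("bar ball",q.round(4),S(72,373,.073).round(4))
by=np.degrees(np.arctan2(*(q-p)[[1,0]]))
e1,e2=T(583,58,.08),T(622,328,.08);ey=np.degrees(np.arctan2(*(e2-e1)[[1,0]]));print("edge len",np.linalg.norm(e1-e2))
l1=T(98,125,.08);l2=T(128,397,.08);ly=np.degrees(np.arctan2(*(l2-l1)[[1,0]]))
tx=np.degrees(np.arctan2(*(l1-e1)[[1,0]]));bx=np.degrees(np.arctan2(*(l2-e2)[[1,0]]))
print("y-dir deg",by,ey,ly,"x-dir",tx,bx,"cap axis",caxis, "lens",np.linalg.norm(l1-e1))
sb1,sb2=S(72,373,.073),S(238,308,.073);print("side bar dir",np.degrees(np.arctan2(*(sb1-sb2)[[1,0]])))
for P in(e1,e2,l1,l2):print(P.round(3))
E
```

```text
cap [0.5672 0.0432 0.154 ] [0.565  0.0383 0.154 ]
arms [ 0.622  -0.0273  0.102 ] [0.5164 0.1133 0.102 ] [0.5692 0.043  0.102 ] 0.1758478783470461
bar ball [0.4063 0.0695 0.073 ] [0.4047 0.0675 0.073 ]
edge len 0.12679386510543386
y-dir deg -171.6999517218948 -170.63150010189332 -171.39579574820152 x-dir 99.0606234980538 99.09820090305462 cap axis 126.88423397011229 lens 0.2255871471639298
side bar dir -171.60473062454957
[0.636 0.022 0.08 ]
[0.511 0.002 0.08 ]
[0.6   0.245 0.08 ]
[0.475 0.226 0.08 ]
```

The press x-axis points along about 98.8°, and the cap axis sits at about 127°, so δ ≈ +28°. The stud is at about (0.567, 0.041).

Spinning the gripper is slow, so I'll crank one arm round with shut fingers for about 2.38 turns. Then I'll grip the cap for the last part. First I plan the approach rows.

```bash
cat >> h.py <<'E'
def rows(tgt,spins,n,fz=None,yaw=None,p=None):
    """print tool-axis rows moving linearly to tgt in n rows; spins list deg per row"""
    o=env.get_obs();R=np.array(o["ee_rot"]);p=np.array(o["tcp_pos"]) if p is None else p
    d=(np.array(tgt)-p);out=[]
    for i in range(n):
        w=np.array([d[0]/n,d[1]/n,d[2]*(fz[i] if fz else 1/n)])
        out.append([*(R.T@w/.03).round(2),spins[i]]);a=np.radians(spins[i]*5)
        R=R@cv2.Rodrigues(np.array([0,0,a]))[0]
    for r in out:print(*[float(x) for x in r])
E
python3 - <<'E'
from h import *
rows([.578,.118,.150],[1]*14+[.2]+[0]*7,22,[0]*18+[.25]*4)
E
```

```text
-0.77 -0.57 0.0 1.0
-0.82 -0.5 0.0 1.0
-0.86 -0.43 0.0 1.0
-0.89 -0.35 0.0 1.0
-0.92 -0.27 0.0 1.0
-0.94 -0.19 0.0 1.0
-0.95 -0.11 0.0 1.0
-0.96 -0.02 0.0 1.0
-0.96 0.06 0.0 1.0
-0.95 0.14 0.0 1.0
-0.93 0.22 0.0 1.0
-0.91 0.3 0.0 1.0
-0.88 0.38 0.0 1.0
-0.84 0.46 0.0 1.0
-0.8 0.53 0.0 0.2
-0.79 0.54 0.0 0.0
-0.79 0.54 0.0 0.0
-0.79 0.54 0.0 0.0
-0.79 0.54 0.79 0.0
-0.79 0.54 0.79 0.0
-0.79 0.54 0.79 0.0
-0.79 0.54 0.79 0.0
```

arm_command:
  targets:
    - {"tx": -0.77,"ty": -0.57,"tz": 0,"spin": 1,"fingers": -1}
    - {"tx": -0.82,"ty": -0.5,"tz": 0,"spin": 1,"fingers": -1}
    - {"tx": -0.86,"ty": -0.43,"tz": 0,"spin": 1,"fingers": -1}
    - {"tx": -0.89,"ty": -0.35,"tz": 0,"spin": 1,"fingers": -1}
    - {"tx": -0.92,"ty": -0.27,"tz": 0,"spin": 1,"fingers": -1}
    - {"tx": -0.94,"ty": -0.19,"tz": 0,"spin": 1,"fingers": -1}
    - {"tx": -0.95,"ty": -0.11,"tz": 0,"spin": 1,"fingers": -1}
    - {"tx": -0.96,"ty": -0.02,"tz": 0,"spin": 1,"fingers": -1}
    - {"tx": -0.96,"ty": 0.06,"tz": 0,"spin": 1,"fingers": -1}
    - {"tx": -0.95,"ty": 0.14,"tz": 0,"spin": 1,"fingers": -1}
    - {"tx": -0.93,"ty": 0.22,"tz": 0,"spin": 1,"fingers": -1}
    - {"tx": -0.91,"ty": 0.3,"tz": 0,"spin": 1,"fingers": -1}

```text
time_s: 1.2
tcp_pos: [0.4151, 0.3531, 0.2452]
ee_rot: [[-0.188, 0.982, -0.0], [0.982, 0.188, -0.0], [-0.0, -0.0, -1.0]]
contact_force: [-0.6, -0.5, -0.5]
width: 0.001
grasp_force: 0.0
```

arm_command:
  targets:
    - {"tx": -0.88,"ty": 0.38,"tz": 0,"spin": 1,"fingers": -1}
    - {"tx": -0.84,"ty": 0.46,"tz": 0,"spin": 1,"fingers": -1}
    - {"tx": -0.8,"ty": 0.53,"tz": 0,"spin": 0.2,"fingers": -1}
    - {"tx": -0.79,"ty": 0.54,"tz": 0,"spin": 0,"fingers": -1}
    - {"tx": -0.79,"ty": 0.54,"tz": 0,"spin": 0,"fingers": -1}
    - {"tx": -0.79,"ty": 0.54,"tz": 0,"spin": 0,"fingers": -1}
    - {"tx": -0.79,"ty": 0.54,"tz": 0.79,"spin": 0,"fingers": -1}
    - {"tx": -0.79,"ty": 0.54,"tz": 0.79,"spin": 0,"fingers": -1}
    - {"tx": -0.79,"ty": 0.54,"tz": 0.79,"spin": 0,"fingers": -1}
    - {"tx": -0.79,"ty": 0.54,"tz": 0.79,"spin": 0,"fingers": -1}

```text
time_s: 2.03
tcp_pos: [0.578, 0.1165, 0.1497]
ee_rot: [[-0.002, 1.0, 0.001], [1.0, 0.002, 0.0], [0.0, 0.001, -1.0]]
contact_force: [-0.0, 0.1, -0.9]
width: -0.003
grasp_force: 0.0
```

```bash
python3 - <<'E'
from h import *
o=env.get_obs();R=np.array(o["ee_rot"]);print(o["time_s"],o["tcp_pos"],np.degrees(np.arctan2(R[1,0],R[0,0])),o["joint_positions"][5],o["width"])
rows([.578,.118,.107],[0]*3,3)
c=np.array([.567,.041]);A=np.radians(82+20*np.arange(19));P=c+.078*np.c_[np.cos(A),np.sin(A)]
for i,d in enumerate(np.diff(P,axis=0)):print(i,*(R.T@np.r_[d,0]/.03).round(2)[:2])
E
```

```text
2.0333 [0.57801504 0.11649672 0.14968077] 90.0970773364431 0.15491581427068057 -0.0028996705101085357
0.02 -0.0 0.47 0.0
0.02 -0.0 0.47 0.0
0.02 -0.0 0.47 0.0
0 -0.03 -0.9
1 -0.34 -0.84
2 -0.6 -0.67
3 -0.8 -0.43
4 -0.89 -0.13
5 -0.88 0.19
6 -0.77 0.48
7 -0.56 0.71
8 -0.28 0.86
9 0.03 0.9
10 0.34 0.84
11 0.6 0.67
12 0.8 0.43
13 0.89 0.13
14 0.88 -0.19
15 0.77 -0.48
16 0.56 -0.71
17 0.28 -0.86
```

arm_command:
  targets:
    - {"tx": 0.02,"ty": 0,"tz": 0.7,"spin": 0,"fingers": -1}
    - {"tx": 0.02,"ty": 0,"tz": 0.5,"spin": 0,"fingers": -1}
    - {"tx": 0.02,"ty": 0,"tz": 0.22,"spin": 0,"fingers": -1}
    - {"tx": -0.03,"ty": -0.9,"tz": -0.02,"spin": 0,"fingers": -1}
    - {"tx": -0.34,"ty": -0.84,"tz": -0.02,"spin": 0,"fingers": -1}
    - {"tx": -0.6,"ty": -0.67,"tz": -0.02,"spin": 0,"fingers": -1}
    - {"tx": -0.8,"ty": -0.43,"tz": -0.02,"spin": 0,"fingers": -1}
    - {"tx": -0.89,"ty": -0.13,"tz": -0.02,"spin": 0,"fingers": -1}

```text
time_s: 2.7
tcp_pos: [0.4862, 0.0401, 0.1111]
ee_rot: [[-0.005, 1.0, -0.001], [1.0, 0.005, 0.0], [0.0, -0.001, -1.0]]
contact_force: [2.2, 0.7, 0.1]
width: -0.003
grasp_force: 0.1
```

```bash
python3 - <<'E'
from h import *
print(env.get_obs()["tcp_pos"],env.get_obs()["contact_force"])
snap("side","s1.png",(205,130,335,240),6)
E
```

```text
[0.48623309 0.04011337 0.11108497] [2.20432861 0.7177229  0.10977907]
```

View pics/s1.png

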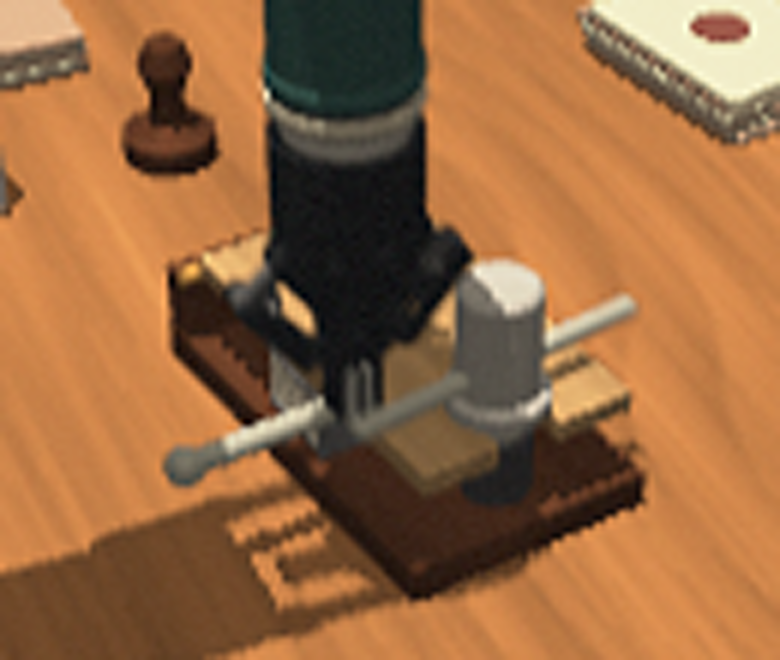

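The finger is pushing the arm round nicely, with the cap upright at (500,340), the board shut and nothing fouling. I'll continue the circle.

arm_command:
  targets:
    - {"tx": -0.88,"ty": 0.19,"tz": -0.022,"spin": 0,"fingers": -1}
    - {"tx": -0.77,"ty": 0.48,"tz": -0.022,"spin": 0,"fingers": -1}
    - {"tx": -0.56,"ty": 0.71,"tz": -0.022,"spin": 0,"fingers": -1}
    - {"tx": -0.28,"ty": 0.86,"tz": -0.022,"spin": 0,"fingers": -1}
    - {"tx": 0.03,"ty": 0.9,"tz": -0.022,"spin": 0,"fingers": -1}
    - {"tx": 0.34,"ty": 0.84,"tz": -0.022,"spin": 0,"fingers": -1}
    - {"tx": 0.6,"ty": 0.67,"tz": -0.022,"spin": 0,"fingers": -1}
    - {"tx": 0.8,"ty": 0.43,"tz": -0.022,"spin": 0,"fingers": -1}
    - {"tx": 0.89,"ty": 0.13,"tz": -0.022,"spin": 0,"fingers": -1}
    - {"tx": 0.88,"ty": -0.19,"tz": -0.022,"spin": 0,"fingers": -1}
    - {"tx": 0.77,"ty": -0.48,"tz": -0.022,"spin": 0,"fingers": -1}
    - {"tx": 0.56,"ty": -0.71,"tz": -0.022,"spin": 0,"fingers": -1}

```text
time_s: 3.75
tcp_pos: [0.6048, 0.1137, 0.1198]
ee_rot: [[-0.003, 1.0, 0.003], [1.0, 0.003, 0.001], [0.001, 0.003, -1.0]]
contact_force: [0.5, -0.8, 0.6]
width: 0.005
grasp_force: 0.2
```

arm_command:
  targets:
    - {"tx": 0.28,"ty": -0.86,"tz": -0.022,"spin": 0,"fingers": -1}
    - {"tx": -0.03,"ty": -0.9,"tz": -0.022,"spin": 0,"fingers": -1}
    - {"tx": -0.34,"ty": -0.84,"tz": -0.022,"spin": 0,"fingers": -1}
    - {"tx": -0.6,"ty": -0.67,"tz": -0.022,"spin": 0,"fingers": -1}
    - {"tx": -0.8,"ty": -0.43,"tz": -0.022,"spin": 0,"fingers": -1}
    - {"tx": -0.89,"ty": -0.13,"tz": -0.022,"spin": 0,"fingers": -1}
    - {"tx": -0.88,"ty": 0.19,"tz": -0.022,"spin": 0,"fingers": -1}
    - {"tx": -0.77,"ty": 0.48,"tz": -0.022,"spin": 0,"fingers": -1}

```text
time_s: 4.42
tcp_pos: [0.5071, -0.0103, 0.1247]
ee_rot: [[-0.003, 1.0, -0.0], [1.0, 0.003, 0.0], [0.0, -0.0, -1.0]]
contact_force: [0.1, 0.9, 1.7]
width: 0.003
grasp_force: 0.3
```

```bash
python3 - <<'E'
from h import *
o=env.get_obs();p=np.array(o["tcp_pos"]);d=p[:2]-[.567,.041];print(o["time_s"],p,np.linalg.norm(d),np.degrees(np.arctan2(d[1],d[0])),o["contact_force"])
snap("side","s2.png",(205,130,335,240),6)
E
```

```text
4.4167 [ 0.50711535 -0.01030676  0.1246954 ] 0.07885781580385624 -139.41136097861227 [0.11817121 0.94003067 1.70826858]
```

View pics/s2.png

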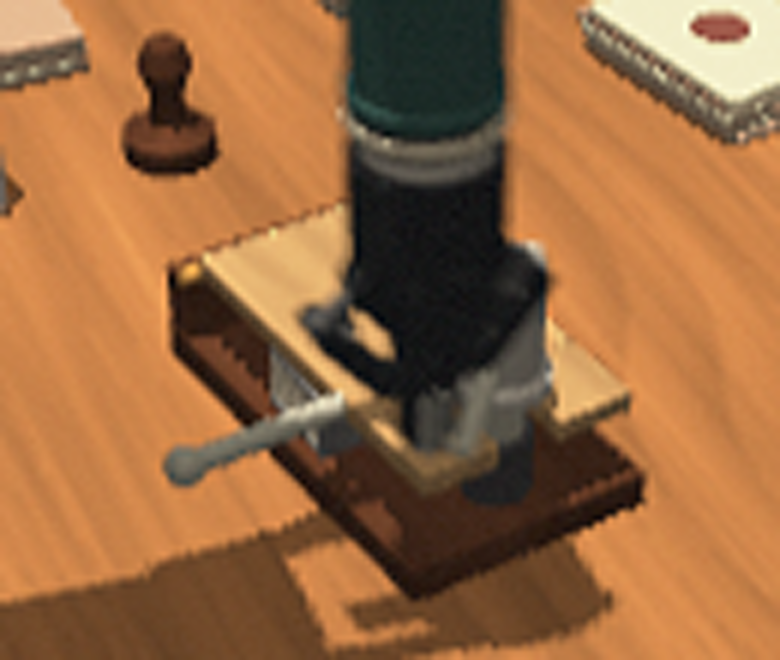

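The cap is following the finger; its flange has risen above the board at (520,385). I'll finish the crank with one more turn.

arm_command:
  targets:
    - {"tx": -0.56,"ty": 0.71,"tz": -0.022,"spin": 0,"fingers": -1}
    - {"tx": -0.28,"ty": 0.86,"tz": -0.022,"spin": 0,"fingers": -1}
    - {"tx": 0.03,"ty": 0.9,"tz": -0.022,"spin": 0,"fingers": -1}
    - {"tx": 0.34,"ty": 0.84,"tz": -0.022,"spin": 0,"fingers": -1}
    - {"tx": 0.6,"ty": 0.67,"tz": -0.022,"spin": 0,"fingers": -1}
    - {"tx": 0.8,"ty": 0.43,"tz": -0.022,"spin": 0,"fingers": -1}
    - {"tx": 0.89,"ty": 0.13,"tz": -0.022,"spin": 0,"fingers": -1}
    - {"tx": 0.88,"ty": -0.19,"tz": -0.022,"spin": 0,"fingers": -1}
    - {"tx": 0.77,"ty": -0.48,"tz": -0.022,"spin": 0,"fingers": -1}
    - {"tx": 0.56,"ty": -0.71,"tz": -0.022,"spin": 0,"fingers": -1}

```text
time_s: 5.3
tcp_pos: [0.6048, 0.1138, 0.1316]
ee_rot: [[-0.003, 1.0, 0.003], [1.0, 0.003, 0.001], [0.001, 0.003, -1.0]]
contact_force: [0.6, 0.3, 0.3]
width: -0.001
grasp_force: 0.2
```

arm_command:
  targets:
    - {"tx": 0.28,"ty": -0.86,"tz": -0.022,"spin": 0,"fingers": -1}
    - {"tx": -0.03,"ty": -0.9,"tz": -0.022,"spin": 0,"fingers": -1}
    - {"tx": -0.34,"ty": -0.84,"tz": -0.022,"spin": 0,"fingers": -1}
    - {"tx": -0.6,"ty": -0.67,"tz": -0.022,"spin": 0,"fingers": -1}
    - {"tx": -0.8,"ty": -0.43,"tz": -0.022,"spin": 0,"fingers": -1}
    - {"tx": -0.89,"ty": -0.13,"tz": -0.022,"spin": 0,"fingers": -1}
    - {"tx": -0.88,"ty": 0.19,"tz": -0.022,"spin": 0,"fingers": -1}
    - {"tx": -0.77,"ty": 0.48,"tz": -0.022,"spin": 0,"fingers": -1}
    - {"tx": 0,"ty": -0.5,"tz": -0.1,"spin": 0,"fingers": -1}

```text
time_s: 6.05
tcp_pos: [0.4981, -0.0127, 0.1405]
ee_rot: [[0.0, 1.0, 0.006], [1.0, -0.0, -0.002], [-0.002, 0.006, -1.0]]
contact_force: [0.7, 0.8, 0.8]
width: -0.001
grasp_force: 0.0
```

```bash
python3 - <<'E'
from h import *
o=env.get_obs();p=np.array(o["tcp_pos"]);d=p[:2]-[.567,.041];print(o["time_s"],p,np.linalg.norm(d),np.degrees(np.arctan2(d[1],d[0])),o["contact_force"])
a=env.read_camera("side")[:,:,::-1];b=env.read_camera("top")[:,:,::-1]
cv2.imwrite("pics/s3.png",np.hstack([cv2.resize(x[140:240,l:l+100],None,fx=4,fy=4,interpolation=cv2.INTER_CUBIC) for x,l in((a,235),(b,205))]))
E
```

```text
6.05 [ 0.49808081 -0.0126996   0.14048531] 0.0873699150450511 -142.0754315349618 [0.67447665 0.82465803 0.81258454]
```

View pics/s3.png

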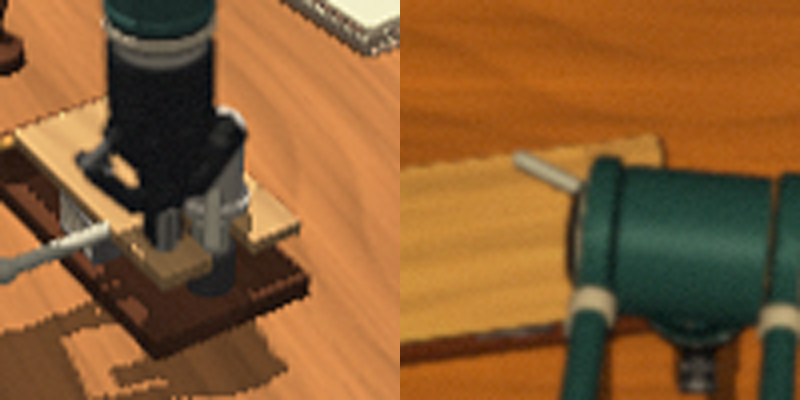

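arm_command:
  targets:
    - {"tx": 0,"ty": -0.2,"tz": -1,"spin": 0,"fingers": -1}
    - {"tx": 0,"ty": 0,"tz": -1,"spin": 0,"fingers": 0.8}
    - {"tx": 0,"ty": 0,"tz": -1,"spin": 0,"fingers": 0.8}
    - {"tx": 0.6,"ty": 0.83,"tz": 0,"spin": 0,"fingers": 0.8}
    - {"tx": 0.6,"ty": 0.83,"tz": 0,"spin": 0,"fingers": 0.8}
    - {"tx": 0.59,"ty": 0.83,"tz": 0,"spin": 0,"fingers": 0.8}

```text
time_s: 6.65
tcp_pos: [0.5638, 0.0457, 0.2309]
ee_rot: [[-0.002, 1.0, 0.004], [1.0, 0.002, 0.0], [0.0, 0.004, -1.0]]
contact_force: [-0.2, -0.3, 1.1]
width: 0.708
grasp_force: 0.0
```

```bash
python3 - <<'E'
from h import *
e=back("top",234.25,179.25,.130);d=e[:2]-[.567,.041];print(e,np.linalg.norm(d),np.degrees(np.arctan2(d[1],d[0])))
o=env.get_obs();print(o["tcp_pos"],o["width"],o["time_s"])
rows([.567,.041,.160],[0]*3,3)
E
```

```text
[0.60659416 0.12119671 0.13      ] 0.08943830371421117 63.72384903285071
[0.56376893 0.04574797 0.23088319] 0.7079919604776548 6.65
-0.05 0.03 0.79 0.0
-0.05 0.03 0.79 0.0
-0.05 0.03 0.79 0.0
```

The arm direction of 63.7° (+900°) gives about 2.40 turns past agreement. I'll grip the cap, turn about 85° more (2.64 turns), then lift.

arm_command:
  targets:
    - {"tx": -0.05,"ty": 0.03,"tz": 0.79,"spin": 0,"fingers": 0.8}
    - {"tx": -0.05,"ty": 0.03,"tz": 0.79,"spin": 0,"fingers": 0.8}
    - {"tx": -0.05,"ty": 0.03,"tz": 0.79,"spin": 0,"fingers": 0.8}
    - {"tx": 0,"ty": 0,"tz": 0,"spin": 0,"fingers": 0.8}
    - {"tx": 0,"ty": 0,"tz": 0,"spin": 0,"fingers": -1}
    - {"tx": 0,"ty": 0,"tz": 0,"spin": 0,"fingers": -1}
    - {"tx": 0,"ty": 0,"tz": 0,"spin": 0,"fingers": -1}
    - {"tx": 0,"ty": 0,"tz": 0,"spin": 0,"fingers": -1}
  newtons: 45

```text
time_s: 7.32
tcp_pos: [0.5665, 0.0397, 0.1603]
ee_rot: [[-0.002, 1.0, 0.004], [1.0, 0.002, 0.0], [0.0, 0.004, -1.0]]
contact_force: [0.2, 1.2, 1.8]
width: 0.53
grasp_force: 47.7
```

arm_command:
  targets:
    - {"tx": 0,"ty": 0,"tz": -0.006,"spin": -1,"fingers": -1}
    - {"tx": 0,"ty": 0,"tz": -0.006,"spin": -1,"fingers": -1}
    - {"tx": 0,"ty": 0,"tz": -0.006,"spin": -1,"fingers": -1}
    - {"tx": 0,"ty": 0,"tz": -0.006,"spin": -1,"fingers": -1}
    - {"tx": 0,"ty": 0,"tz": -0.006,"spin": -1,"fingers": -1}
    - {"tx": 0,"ty": 0,"tz": -0.006,"spin": -1,"fingers": -1}
    - {"tx": 0,"ty": 0,"tz": -0.006,"spin": -1,"fingers": -1}
    - {"tx": 0,"ty": 0,"tz": -0.006,"spin": -1,"fingers": -1}
    - {"tx": 0,"ty": 0,"tz": -0.006,"spin": -1,"fingers": -1}

```text
time_s: 8.07
tcp_pos: [0.5686, 0.0402, 0.1621]
ee_rot: [[-0.711, 0.703, 0.009], [0.703, 0.711, 0.002], [-0.006, 0.008, -1.0]]
contact_force: [6.7, 2.3, -2.4]
width: 0.527
grasp_force: 47.5
```

arm_command:
  targets:
    - {"tx": 0,"ty": 0,"tz": -0.006,"spin": -1,"fingers": -1}
    - {"tx": 0,"ty": 0,"tz": -0.006,"spin": -1,"fingers": -1}
    - {"tx": 0,"ty": 0,"tz": -0.006,"spin": -1,"fingers": -1}
    - {"tx": 0,"ty": 0,"tz": -0.006,"spin": -1,"fingers": -1}
    - {"tx": 0,"ty": 0,"tz": -0.006,"spin": -1,"fingers": -1}
    - {"tx": 0,"ty": 0,"tz": -0.006,"spin": -1,"fingers": -1}
    - {"tx": 0,"ty": 0,"tz": -0.006,"spin": -1,"fingers": -1}
    - {"tx": 0,"ty": 0,"tz": -0.006,"spin": -1,"fingers": -1}
    - {"tx": 0,"ty": 0,"tz": -0.1,"spin": 0,"fingers": -1}
    - {"tx": 0,"ty": 0,"tz": -0.1,"spin": 0,"fingers": -1}
    - {"tx": 0,"ty": 0,"tz": -0.1,"spin": 0,"fingers": -1}

```text
time_s: 8.98
tcp_pos: [0.569, 0.0424, 0.1705]
ee_rot: [[-0.996, 0.087, 0.01], [0.087, 0.996, 0.006], [-0.01, 0.007, -1.0]]
contact_force: [13.2, 9.2, -15.7]
width: 0.529
grasp_force: 48.2
```

arm_command:
  targets:
    - {"tx": -0.08,"ty": 0.05,"tz": 0,"spin": -1,"fingers": -1}
    - {"tx": -0.02,"ty": 0.03,"tz": 0,"spin": -1,"fingers": -1}
    - {"tx": 0,"ty": 0,"tz": 0,"spin": 0,"fingers": -1}

```text
time_s: 9.23
tcp_pos: [0.57, 0.043, 0.1716]
ee_rot: [[-0.996, -0.091, 0.005], [-0.091, 0.996, 0.002], [-0.005, 0.002, -1.0]]
contact_force: [3.2, 5.2, -0.9]
width: 0.528
grasp_force: 49.6
```

```bash
python3 - <<'E'
from h import *
a=env.read_camera("side")[:,:,::-1];b=env.read_camera("top")[:,:,::-1]
cv2.imwrite("pics/s4.png",np.hstack([cv2.resize(x[130:230,l:l+100],None,fx=4,fy=4,interpolation=cv2.INTER_CUBIC) for x,l in((a,235),(b,205))]))
E
```

```text
(no output)
```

View pics/s4.png

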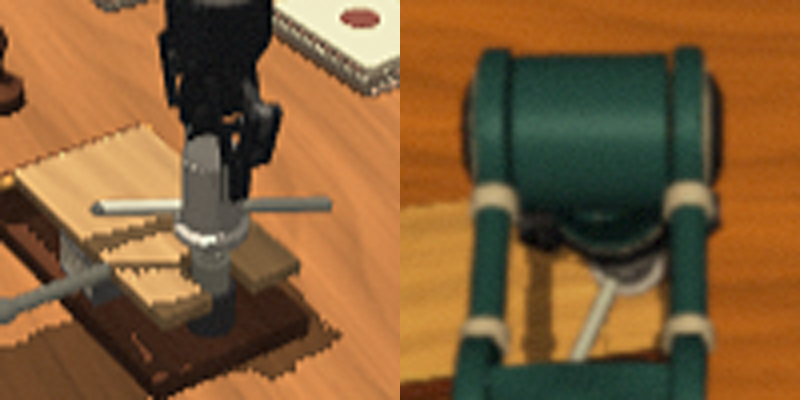

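The cap is held upright, its flange well above the board at (215,230). An arm tip shows in the top half at (580,357).

```bash
python3 - <<'E'
from h import *
for z in(.135,.145):
  e=back("top",249.7,219,z);d=e[:2]-[.569,.043];print(e,np.linalg.norm(d),np.degrees(np.arctan2(d[1],d[0])))
  e=back("side",(95.5/4)+235-.4,130+209/4-.4,z);d=e[:2]-[.569,.043];print("side L",np.linalg.norm(d),np.degrees(np.arctan2(d[1],d[0])))
  e=back("side",(331/4)+235-.4,130+205/4-.4,z);d=e[:2]-[.569,.043];print("side R",np.linalg.norm(d),np.degrees(np.arctan2(d[1],d[0])))
e1=proj("side",[[.569,.043,z] for z in(.08,.11,.115,.12)]);print((e1-[235,130])*4)
E
```

```text
[0.49148835 0.07299596 0.135     ] 0.08311325776789907 158.84423539201475
side L 0.08997235064021221 156.21136431250406
side R 0.08934416861226759 -21.668267094381072
[0.49040253 0.07225021 0.145     ] 0.08386379801217367 159.58714787411466
side L 0.0904063934214427 164.8697928992339
side R 0.08828261817620767 -30.518121977192557
[[211.46794844 263.67288399]
 [211.98262202 232.94609272]
 [212.06979182 227.74192373]
 [212.1573664  222.51358918]]
```

The arm is at 158.6°, so 2.67 turns past agreement with no slip. The underside is about 34 mm up, so the thread is free. Lifting now.

arm_command:
  targets:
    - {"tx": 0,"ty": 0,"tz": -0.1,"spin": 0,"fingers": -1}
    - {"tx": 0,"ty": 0,"tz": -0.2,"spin": 0,"fingers": -1}
    - {"tx": 0,"ty": 0,"tz": -0.3,"spin": 0,"fingers": -1}

```text
time_s: 9.58
tcp_pos: [0.5681, 0.0425, 0.1872]
ee_rot: [[-0.996, -0.086, 0.0], [-0.086, 0.996, 0.002], [-0.0, 0.002, -1.0]]
contact_force: [-0.4, -0.9, -1.3]
width: 0.53
grasp_force: 49.5
```

arm_command:
  targets:
    - {"tx": 0,"ty": 0,"tz": -0.5,"spin": 0,"fingers": -1}
    - {"tx": 0,"ty": 0,"tz": -0.5,"spin": 0,"fingers": -1}
    - {"tx": 0,"ty": 0,"tz": -0.5,"spin": 0,"fingers": -1}
    - {"tx": 0,"ty": 0,"tz": -0.3,"spin": 0,"fingers": -1}

```text
time_s: 9.92
tcp_pos: [0.5684, 0.0413, 0.2442]
ee_rot: [[-0.996, -0.087, 0.002], [-0.087, 0.996, -0.0], [-0.002, -0.001, -1.0]]
contact_force: [-0.0, -0.4, -2.7]
width: 0.529
grasp_force: 49.5
```

```bash
python3 - <<'E'
from h import *
o=env.get_obs();print(o["tcp_pos"],o["contact_force"],o["time_s"],o["joint_positions"],o["width"])
p=np.array(o["tcp_pos"]);rows([.432,-.260,p[2]],[0]*14,14)
E
```

```text
[0.56837074 0.04133375 0.24420634] [-0.02141774 -0.39410973 -2.71401933] 9.9167 [ 2.91797118e-02  6.53915674e-02  1.83540943e+00 -5.27411072e-04
  1.23874363e+00 -1.62839282e+00] 0.5286929339529267
0.39 -0.69 -0.0 0.0
0.39 -0.69 -0.0 0.0
0.39 -0.69 -0.0 0.0
0.39 -0.69 -0.0 0.0
0.39 -0.69 -0.0 0.0
0.39 -0.69 -0.0 0.0
0.39 -0.69 -0.0 0.0
0.39 -0.69 -0.0 0.0
0.39 -0.69 -0.0 0.0
0.39 -0.69 -0.0 0.0
0.39 -0.69 -0.0 0.0
0.39 -0.69 -0.0 0.0
0.39 -0.69 -0.0 0.0
0.39 -0.69 -0.0 0.0
```

arm_command:
  targets:
    - {"tx": 0.2,"ty": -0.35,"tz": 0,"spin": 0,"fingers": -1}
    - {"tx": 0.39,"ty": -0.69,"tz": 0,"spin": 0,"fingers": -1}
    - {"tx": 0.39,"ty": -0.69,"tz": 0,"spin": 0,"fingers": -1}
    - {"tx": 0.39,"ty": -0.69,"tz": 0,"spin": 0,"fingers": -1}
    - {"tx": 0.39,"ty": -0.69,"tz": 0,"spin": 0,"fingers": -1}
    - {"tx": 0.39,"ty": -0.69,"tz": 0,"spin": 0,"fingers": -1}
    - {"tx": 0.39,"ty": -0.69,"tz": 0,"spin": 0,"fingers": -1}
    - {"tx": 0.39,"ty": -0.69,"tz": 0,"spin": 0,"fingers": -1}
    - {"tx": 0.39,"ty": -0.69,"tz": 0,"spin": 0,"fingers": -1}
    - {"tx": 0.39,"ty": -0.69,"tz": 0,"spin": 0,"fingers": -1}
    - {"tx": 0.39,"ty": -0.69,"tz": 0,"spin": 0,"fingers": -1}
    - {"tx": 0.39,"ty": -0.69,"tz": 0.3,"spin": 0,"fingers": -1}

```text
time_s: 10.92
tcp_pos: [0.4541, -0.2094, 0.2337]
ee_rot: [[-0.996, -0.088, 0.001], [-0.088, 0.996, -0.001], [-0.001, -0.002, -1.0]]
contact_force: [1.5, -0.5, -1.8]
width: 0.531
grasp_force: 49.5
```

arm_command:
  targets:
    - {"tx": 0.39,"ty": -0.69,"tz": 0.7,"spin": 0,"fingers": -1}
    - {"tx": 0.39,"ty": -0.69,"tz": 0.8,"spin": 0,"fingers": -1}
    - {"tx": 0.2,"ty": -0.35,"tz": 0.8,"spin": 0,"fingers": -1}
    - {"tx": 0,"ty": 0,"tz": 0.8,"spin": 0,"fingers": -1}
    - {"tx": 0,"ty": 0,"tz": 0.8,"spin": 0,"fingers": -1}
    - {"tx": 0,"ty": 0,"tz": 0.6,"spin": 0,"fingers": -1}
    - {"tx": 0,"ty": 0,"tz": 0.4,"spin": 0,"fingers": -1}
    - {"tx": 0,"ty": 0,"tz": 0,"spin": 0,"fingers": -1}

```text
time_s: 11.58
tcp_pos: [0.427, -0.2605, 0.0824]
ee_rot: [[-0.996, -0.088, -0.006], [-0.088, 0.996, 0.004], [0.006, 0.004, -1.0]]
contact_force: [-1.0, 0.6, -2.7]
width: 0.532
grasp_force: 49.4
```

arm_command:
  targets:
    - {"tx": 0,"ty": 0,"tz": 0.3,"spin": 0,"fingers": -1}
    - {"tx": 0,"ty": 0,"tz": 0.15,"spin": 0,"fingers": -1}
    - {"tx": 0,"ty": 0,"tz": 0.07,"spin": 0,"fingers": -1}
    - {"tx": 0,"ty": 0,"tz": 0.05,"spin": 0,"fingers": -1}
    - {"tx": 0,"ty": 0,"tz": 0.0,"spin": 0,"fingers": -1}

```text
time_s: 12.0
tcp_pos: [0.4308, -0.262, 0.0692]
ee_rot: [[-0.996, -0.089, 0.001], [-0.089, 0.996, -0.001], [-0.001, -0.001, -1.0]]
contact_force: [0.3, 0.1, -2.5]
width: 0.528
grasp_force: 49.5
```

arm_command:
  targets:
    - {"tx": 0,"ty": 0,"tz": 0.07,"spin": 0,"fingers": -1}
    - {"tx": 0,"ty": 0,"tz": 0.05,"spin": 0,"fingers": -1}
    - {"tx": 0,"ty": 0,"tz": 0.0,"spin": 0,"fingers": -1}

```text
time_s: 12.25
tcp_pos: [0.4304, -0.2618, 0.0652]
ee_rot: [[-0.996, -0.089, 0.0], [-0.089, 0.996, -0.0], [-0.0, -0.0, -1.0]]
contact_force: [0.8, 0.9, -2.7]
width: 0.528
grasp_force: 49.5
```

arm_command:
  targets:
    - {"tx": 0,"ty": 0,"tz": 0.05,"spin": 0,"fingers": -1}
    - {"tx": 0,"ty": 0,"tz": 0.0,"spin": 0,"fingers": -1}

```text
time_s: 12.42
tcp_pos: [0.4303, -0.2618, 0.0636]
ee_rot: [[-0.996, -0.089, -0.0], [-0.089, 0.996, 0.0], [0.0, 0.0, -1.0]]
contact_force: [-0.6, -0.4, -1.7]
width: 0.526
grasp_force: 49.5
```

arm_command:
  targets:
    - {"tx": 0,"ty": 0,"tz": 0.05,"spin": 0,"fingers": -1}
    - {"tx": 0,"ty": 0,"tz": 0.0,"spin": 0,"fingers": -1}
    - {"tx": 0,"ty": 0,"tz": 0.0,"spin": 0,"fingers": -1}

```text
time_s: 12.67
tcp_pos: [0.4303, -0.2618, 0.0621]
ee_rot: [[-0.996, -0.089, -0.0], [-0.089, 0.996, 0.0], [0.0, 0.0, -1.0]]
contact_force: [-0.3, 0.1, -2.3]
width: 0.533
grasp_force: 49.5
```

arm_command:
  targets:
    - {"tx": 0,"ty": 0,"tz": 0.05,"spin": 0,"fingers": -1}
    - {"tx": 0,"ty": 0,"tz": 0.0,"spin": 0,"fingers": -1}

```text
time_s: 12.83
tcp_pos: [0.4303, -0.2618, 0.0605]
ee_rot: [[-0.996, -0.089, -0.0], [-0.089, 0.996, 0.0], [0.0, 0.0, -1.0]]
contact_force: [-0.8, 0.6, -1.6]
width: 0.528
grasp_force: 49.5
```

arm_command:
  targets:
    - {"tx": 0,"ty": 0,"tz": 0.05,"spin": 0,"fingers": -1}
    - {"tx": 0,"ty": 0,"tz": 0.0,"spin": 0,"fingers": -1}

```text
time_s: 13.0
tcp_pos: [0.4302, -0.2618, 0.0589]
ee_rot: [[-0.996, -0.089, -0.0], [-0.089, 0.996, 0.0], [0.0, 0.0, -1.0]]
contact_force: [-0.1, -0.0, -1.7]
width: 0.53
grasp_force: 49.5
```

arm_command:
  targets:
    - {"tx": 0,"ty": 0,"tz": 0.05,"spin": 0,"fingers": -1}
    - {"tx": 0,"ty": 0,"tz": 0.0,"spin": 0,"fingers": -1}

```text
time_s: 13.17
tcp_pos: [0.4305, -0.2619, 0.0585]
ee_rot: [[-0.996, -0.089, -0.0], [-0.089, 0.996, 0.0], [0.0, 0.0, -1.0]]
contact_force: [-2.4, 0.8, 4.5]
width: 0.528
grasp_force: 50.0
```

arm_command:
  targets:
    - {"tx": 0,"ty": 0,"tz": 0.05,"spin": 0,"fingers": -1}
    - {"tx": 0,"ty": 0,"tz": 0.0,"spin": 0,"fingers": -1}

```text
time_s: 13.33
tcp_pos: [0.4307, -0.2619, 0.0585]
ee_rot: [[-0.996, -0.089, -0.0], [-0.089, 0.996, 0.0], [0.0, 0.0, -1.0]]
contact_force: [-6.1, 3.8, 16.6]
width: 0.532
grasp_force: 51.1
```

```bash
python3 - <<'E'
from h import *
snap("side","s5.png",(235,240,345,335),6)
print((proj("side",[[.4302,-.2618,z] for z in(.005,.01,.027,.079)])-[235,240])*6)
E
```

```text
[[326.33477915 336.42577545]
 [326.50875218 329.11607885]
 [327.10731136 303.96685919]
 [329.00863213 224.08046551]]
```

View pics/s5.png

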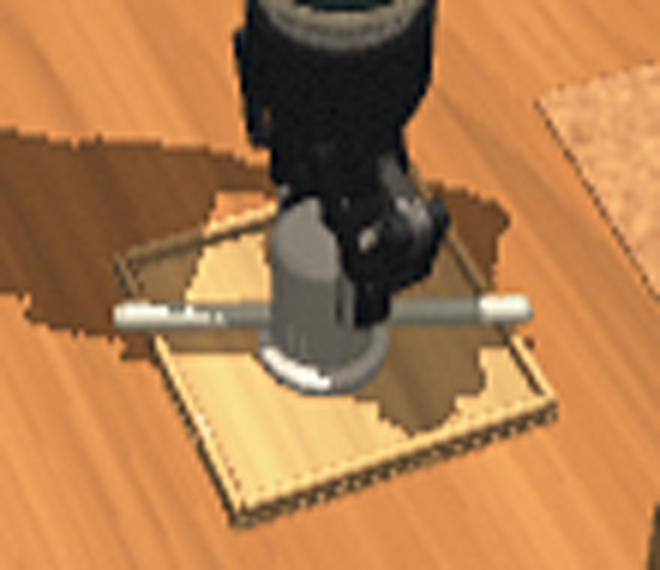

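The cap is standing on the tray floor, upright and well inside, with its base around (322,370). I'll relieve the force, release and rise.

arm_command:
  targets:
    - {"tx": 0,"ty": 0,"tz": -0.07,"spin": 0,"fingers": -1}
    - {"tx": 0,"ty": 0,"tz": 0,"spin": 0,"fingers": 0.5}
    - {"tx": 0,"ty": 0,"tz": 0,"spin": 0,"fingers": 0.9}
    - {"tx": 0,"ty": 0,"tz": 0,"spin": 0,"fingers": 0.9}
    - {"tx": 0,"ty": 0,"tz": 0,"spin": 0,"fingers": 0.9}
    - {"tx": 0,"ty": 0,"tz": -0.3,"spin": 0,"fingers": 0.9}
    - {"tx": 0,"ty": 0,"tz": -0.8,"spin": 0,"fingers": 0.9}
    - {"tx": 0,"ty": 0,"tz": -1,"spin": 0,"fingers": 0.9}
    - {"tx": 0,"ty": 0,"tz": -1,"spin": 0,"fingers": 0.9}
    - {"tx": 0,"ty": 0,"tz": -0.5,"spin": 0,"fingers": 0.9}

```text
time_s: 14.22
tcp_pos: [0.4321, -0.263, 0.1707]
ee_rot: [[-0.996, -0.089, 0.004], [-0.089, 0.996, -0.003], [-0.004, -0.003, -1.0]]
contact_force: [1.0, -0.7, 0.7]
width: 0.95
grasp_force: 0.0
```

```bash
python3 - <<'E'
from h import *
o=env.get_obs();print(o["tcp_pos"],o["joint_positions"][5],o["time_s"])
p=np.array(o["tcp_pos"]);rows([.4378,.0733,.16],[-.74]+[0]*13,14)
E
```

```text
[ 0.43208604 -0.26303338  0.17073363] -2.2559174993712934 14.2167
-0.08 0.8 0.02 -0.74
-0.14 0.79 0.02 0.0
-0.14 0.79 0.02 0.0
-0.14 0.79 0.02 0.0
-0.14 0.79 0.02 0.0
-0.14 0.79 0.02 0.0
-0.14 0.79 0.02 0.0
-0.14 0.79 0.02 0.0
-0.14 0.79 0.02 0.0
-0.14 0.79 0.02 0.0
-0.14 0.79 0.02 0.0
-0.14 0.79 0.02 0.0
-0.14 0.79 0.02 0.0
-0.14 0.79 0.02 0.0
```

arm_command:
  targets:
    - {"tx": -0.08,"ty": 0.8,"tz": 0,"spin": -0.74,"fingers": 0.3}
    - {"tx": -0.14,"ty": 0.79,"tz": 0,"spin": 0,"fingers": 0.3}
    - {"tx": -0.14,"ty": 0.79,"tz": 0,"spin": 0,"fingers": 0.3}
    - {"tx": -0.14,"ty": 0.79,"tz": 0,"spin": 0,"fingers": 0.3}
    - {"tx": -0.14,"ty": 0.79,"tz": 0,"spin": 0,"fingers": 0.3}
    - {"tx": -0.14,"ty": 0.79,"tz": 0,"spin": 0,"fingers": 0.3}
    - {"tx": -0.14,"ty": 0.79,"tz": 0,"spin": 0,"fingers": 0.3}
    - {"tx": -0.14,"ty": 0.79,"tz": 0,"spin": 0,"fingers": 0.3}
    - {"tx": -0.14,"ty": 0.79,"tz": 0,"spin": 0,"fingers": 0.3}
    - {"tx": -0.14,"ty": 0.79,"tz": 0,"spin": 0,"fingers": 0.3}
    - {"tx": -0.14,"ty": 0.79,"tz": 0,"spin": 0,"fingers": 0.3}
    - {"tx": -0.14,"ty": 0.79,"tz": 0.3,"spin": 0,"fingers": 0.3}

```text
time_s: 15.22
tcp_pos: [0.4378, 0.0281, 0.1595]
ee_rot: [[-0.988, -0.153, 0.004], [-0.153, 0.988, 0.0], [-0.004, -0.001, -1.0]]
contact_force: [0.8, 0.1, -0.9]
width: 0.646
grasp_force: 0.0
```

arm_command:
  targets:
    - {"tx": -0.14,"ty": 0.79,"tz": 0.5,"spin": 0,"fingers": 0.3}
    - {"tx": -0.14,"ty": 0.79,"tz": 0.5,"spin": 0,"fingers": 0.3}
    - {"tx": 0,"ty": 0,"tz": 0.5,"spin": 0,"fingers": 0.3}
    - {"tx": 0,"ty": 0,"tz": 0,"spin": 0,"fingers": 0.3}

```text
time_s: 15.55
tcp_pos: [0.4351, 0.076, 0.11]
ee_rot: [[-0.988, -0.156, -0.005], [-0.156, 0.988, -0.001], [0.005, 0.0, -1.0]]
contact_force: [-1.2, -0.6, 0.0]
width: 0.651
grasp_force: 0.0
```

```bash
python3 - <<'E'
from h import *
o=env.get_obs();R=np.array(o["ee_rot"]);print(o["tcp_pos"],np.degrees(np.arctan2(R[1,0],R[0,0])),o["joint_positions"][5],o["width"])
rows([.4378,.0733,.068],[0]*2,2)
th=np.linspace(0,1.75,22);P=np.c_[-(.150*np.cos(th)-.007*np.sin(th)),.150*np.sin(th)+.007*np.cos(th)]
a=np.radians(98.8);xd=np.array([np.cos(a),np.sin(a),0])
for d in np.diff(P,axis=0):print(*(R.T@(xd*d[0]+np.array([0,0,d[1]]))/.03).round(2))
E
```

```text
[0.4350579  0.07596705 0.11002189] -171.0422739661832 -1.6106689626187476 0.6508221587084619
-0.04 -0.05 0.7 0.0
-0.04 -0.05 0.7 0.0
0.0 0.04 -0.42
0.0 0.07 -0.41
0.0 0.11 -0.4
0.0 0.14 -0.39
0.0 0.17 -0.38
0.0 0.2 -0.36
0.0 0.23 -0.35
0.0 0.26 -0.33
0.0 0.29 -0.3
0.0 0.31 -0.28
0.0 0.33 -0.25
0.0 0.35 -0.22
-0.0 0.37 -0.19
-0.0 0.38 -0.16
-0.0 0.4 -0.13
-0.0 0.41 -0.1
-0.0 0.41 -0.06
-0.0 0.42 -0.03
-0.0 0.42 0.01
-0.0 0.41 0.04
-0.0 0.41 0.08
```

arm_command:
  targets:
    - {"tx": -0.04,"ty": -0.05,"tz": 0.7,"spin": 0,"fingers": 0.3}
    - {"tx": -0.02,"ty": -0.05,"tz": 0.7,"spin": 0,"fingers": 0.3}
    - {"tx": 0,"ty": 0,"tz": 0,"spin": 0,"fingers": 0.3}
    - {"tx": 0,"ty": 0,"tz": 0,"spin": 0,"fingers": -1}
    - {"tx": 0,"ty": 0,"tz": 0,"spin": 0,"fingers": -1}
    - {"tx": 0,"ty": 0,"tz": 0,"spin": 0,"fingers": -1}
    - {"tx": 0,"ty": 0,"tz": 0,"spin": 0,"fingers": -1}
    - {"tx": 0,"ty": 0,"tz": 0,"spin": 0,"fingers": -1}
  newtons: 30

```text
time_s: 16.22
tcp_pos: [0.4406, 0.0749, 0.0722]
ee_rot: [[-0.989, -0.151, 0.002], [-0.151, 0.989, 0.005], [-0.003, 0.005, -1.0]]
contact_force: [-1.9, 12.1, 3.6]
width: 0.148
grasp_force: 30.0
```

arm_command:
  targets:
    - {"tx": 0,"ty": 0.1,"tz": -0.42,"spin": 0,"fingers": -1}
    - {"tx": 0,"ty": 0.09,"tz": -0.41,"spin": 0,"fingers": -1}
    - {"tx": 0,"ty": 0.11,"tz": -0.4,"spin": 0,"fingers": -1}
    - {"tx": 0,"ty": 0.14,"tz": -0.39,"spin": 0,"fingers": -1}
    - {"tx": 0,"ty": 0.17,"tz": -0.38,"spin": 0,"fingers": -1}
    - {"tx": 0,"ty": 0.2,"tz": -0.36,"spin": 0,"fingers": -1}

```text
time_s: 16.72
tcp_pos: [0.4375, 0.0948, 0.1433]
ee_rot: [[-0.988, -0.154, 0.004], [-0.154, 0.988, -0.004], [-0.003, -0.004, -1.0]]
contact_force: [2.8, -7.3, -1.0]
width: 0.145
grasp_force: 29.4
```

arm_command:
  targets:
    - {"tx": 0,"ty": 0.23,"tz": -0.35,"spin": 0,"fingers": -1}
    - {"tx": 0,"ty": 0.26,"tz": -0.33,"spin": 0,"fingers": -1}
    - {"tx": 0,"ty": 0.29,"tz": -0.3,"spin": 0,"fingers": -1}
    - {"tx": 0,"ty": 0.31,"tz": -0.28,"spin": 0,"fingers": -1}
    - {"tx": 0,"ty": 0.33,"tz": -0.25,"spin": 0,"fingers": -1}
    - {"tx": 0,"ty": 0.35,"tz": -0.22,"spin": 0,"fingers": -1}
    - {"tx": 0,"ty": 0.37,"tz": -0.19,"spin": 0,"fingers": -1}
    - {"tx": 0,"ty": 0.38,"tz": -0.16,"spin": 0,"fingers": -1}

```text
time_s: 17.38
tcp_pos: [0.4261, 0.169, 0.2086]
ee_rot: [[-0.988, -0.153, 0.005], [-0.153, 0.988, -0.005], [-0.004, -0.006, -1.0]]
contact_force: [-3.6, -11.5, 11.5]
width: 0.148
grasp_force: 31.0
```

arm_command:
  targets:
    - {"tx": 0,"ty": 0.4,"tz": -0.13,"spin": 0,"fingers": -1}
    - {"tx": 0,"ty": 0.41,"tz": -0.1,"spin": 0,"fingers": -1}
    - {"tx": 0,"ty": 0.41,"tz": -0.06,"spin": 0,"fingers": -1}
    - {"tx": 0,"ty": 0.42,"tz": -0.03,"spin": 0,"fingers": -1}
    - {"tx": 0,"ty": 0.42,"tz": 0.01,"spin": 0,"fingers": -1}
    - {"tx": 0,"ty": 0.41,"tz": 0.04,"spin": 0,"fingers": -1}
    - {"tx": 0,"ty": 0.41,"tz": 0.08,"spin": 0,"fingers": -1}
    - {"tx": 0,"ty": 0,"tz": 0,"spin": 0,"fingers": -1}

```text
time_s: 18.05
tcp_pos: [0.4119, 0.259, 0.2104]
ee_rot: [[-0.988, -0.154, 0.003], [-0.154, 0.988, 0.003], [-0.003, 0.003, -1.0]]
contact_force: [2.8, 1.3, 6.2]
width: 0.143
grasp_force: 33.7
```

```bash
python3 - <<'E'
from h import *
o=env.get_obs();p=np.array(o["tcp_pos"]);a=np.radians(98.8);print(p,(p-[.5384,.2406,.061])@[np.cos(a),np.sin(a),0],p[2]-.061,o["contact_force"])
snap("side","s6.png",(180,90,330,240),4)
E
```

```text
[0.41191956 0.25904154 0.2104129 ] 0.03757417036977689 0.14941289958652612 [2.7703287  1.27106053 6.21810224]
```

View pics/s6.png

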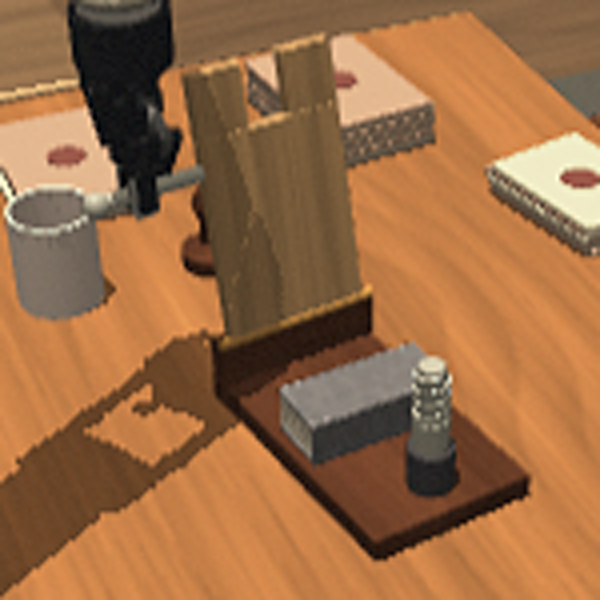

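The board is past upright and the book lies free on the base, its top corners at about (281,388), (318,422) and (415,345). I've used all my views, so from here I measure by code. Releasing the bar and rising.

arm_command:
  targets:
    - {"tx": 0,"ty": 0,"tz": 0,"spin": 0,"fingers": 0.9}
    - {"tx": 0,"ty": 0,"tz": 0,"spin": 0,"fingers": 0.9}
    - {"tx": 0,"ty": 0,"tz": 0,"spin": 0,"fingers": 0.9}
    - {"tx": 0,"ty": 0,"tz": 0,"spin": 0,"fingers": 0.9}
    - {"tx": 0,"ty": 0,"tz": 0,"spin": 0,"fingers": 0.9}
    - {"tx": 0,"ty": 0,"tz": -0.7,"spin": 0,"fingers": 0.9}
    - {"tx": 0,"ty": 0,"tz": -0.8,"spin": 0,"fingers": 0.9}

```text
time_s: 18.68
tcp_pos: [0.4095, 0.2553, 0.2521]
ee_rot: [[-0.988, -0.153, -0.005], [-0.153, 0.988, -0.003], [0.006, -0.002, -1.0]]
contact_force: [-0.3, -0.5, -0.5]
width: 0.951
grasp_force: 0.0
```

```bash
python3 - <<'E'
from h import *
a=np.radians(98.8);X=np.array([np.cos(a),np.sin(a)]);Y=np.array([-np.sin(a),np.cos(a)]);O=np.array([.569,.043])+.1*X
f=lambda P:((P[:2]-O)@X,(P[:2]-O)@Y)
for u,v in((281,388),(318,422),(415,345)):
    P=back("side",u/4+180-.4,v/4+90-.4,.064);print(P.round(3),np.round(f(P),3))
o=env.get_obs();print(o["tcp_pos"],o["width"],o["time_s"])
for cn in("top","side"):
    im=env.read_camera(cn)
    hsv=cv2.cvtColor(im,cv2.COLOR_RGB2HSV)
    m=((hsv[:,:,1]<60)&(hsv[:,:,2]>50)).astype(np.uint8)
    q=proj(cn,[[*(O+x*X+y*Y),.064] for x,y in((-.085,-.07),(-.085,.07),(.098,.07),(.098,-.07))])
    k=np.zeros_like(m);cv2.fillPoly(k,[q.astype(np.int32)],1);m&=k
    n,l,s,c=cv2.connectedComponentsWithStats(m);i=1+s[1:,4].argmax();print(cn,s[i],c[i])
    if cn=="top":
        r=cv2.minAreaRect(np.argwhere(l==i)[:,::-1].astype(np.float32));B=cv2.boxPoints(r)
        for b in B:
            P=back("top",*b,.064);print(b,P.round(3),np.round(f(P),3))
        P=back("top",*r[0],.064);print("ctr",P.round(4),np.round(f(P),3))
    ys,xs=np.mgrid[s[i][1]:s[i][1]+s[i][3],s[i][0]:s[i][0]+s[i][2]]
    if cn=="top":
        for row in m[s[i][1]-2:s[i][1]+s[i][3]+2,s[i][0]-4:s[i][0]+s[i][2]+4]:print("".join(".#"[v] for v in row))
E
```

```text
[0.486 0.157 0.064] [0.025 0.064]
[0.496 0.103 0.064] [-0.03   0.063]
[0.611 0.166 0.064] [ 0.015 -0.06 ]
[0.40945151 0.25525629 0.25209196] 0.9510816577189782 18.6833
top [221 180  21  43 745] [230.92214765 201.20134228]
[220.1523  181.13199] [0.613 0.171 0.064] [ 0.02  -0.063]
[238.62947 179.8122 ] [0.618 0.115 0.064] [-0.036 -0.059]
[241.58885 221.24365] [0.492 0.102 0.064] [-0.029  0.067]
[223.11168 222.56345] [0.487 0.158 0.064] [0.026 0.064]
ctr [0.5521 0.1366 0.064 ] [-0.005  0.002]
.............................
.............................
...................##........
........#....#.#######.......
....##################.......
....##################.......
....##################.......
....###################......
....#######.###########......
....###################......
....###################......
....###################......
....###################......
....###################......
....###################......
....###################......
.....##################......
.....##################......
.....##################......
.....#####.############......
.....
[... 157 characters left out ...]
######.#####.....
.....###################.....
.....##########.########.....
.....###################.....
.....###################.....
......##################.....
......####.#############.....
......##################.....
......##################.....
......##################.....
......##################.....
......###################....
......##################.....
......##################.....
......##.################....
......###################....
......#####.#############....
.......#########.########....
.......#########.########....
........##.#.##..............
.............................
.............................
side [250 176  43  28 713] [272.7601683 189.0056101]
```

```bash
python3 - <<'E'
from h import *
o=env.get_obs();R=np.array(o["ee_rot"]);p=np.array(o["tcp_pos"]);print((R.T@(np.array([.552,.1366,.041])-p)/.03).round(2))
E
```

```text
[-3.91 -4.7   7.26]
```

arm_command:
  targets:
    - {"tx": 0,"ty": -0.9,"tz": 0,"spin": 0,"fingers": 1}
    - {"tx": 0,"ty": -0.9,"tz": 0,"spin": 0,"fingers": 1}
    - {"tx": 0,"ty": -0.9,"tz": 0,"spin": 0,"fingers": 1}
    - {"tx": -0.8,"ty": -0.9,"tz": 0,"spin": 0,"fingers": 1}
    - {"tx": -0.9,"ty": -0.8,"tz": 0,"spin": 0,"fingers": 1}
    - {"tx": -0.9,"ty": -0.3,"tz": 0.3,"spin": 0,"fingers": 1}
    - {"tx": -0.9,"ty": 0,"tz": 0.8,"spin": 0,"fingers": 1}
    - {"tx": -0.4,"ty": 0,"tz": 1,"spin": 0,"fingers": 1}
    - {"tx": 0,"ty": 0,"tz": 1,"spin": 0.7,"fingers": 1}
    - {"tx": 0,"ty": 0,"tz": 1,"spin": 0,"fingers": 1}
    - {"tx": 0,"ty": 0,"tz": 0.4,"spin": 0,"fingers": 1}
    - {"tx": 0,"ty": 0,"tz": 0,"spin": 0,"fingers": 1}

```text
time_s: 19.78
tcp_pos: [0.5447, 0.1341, 0.1145]
ee_rot: [[-0.996, -0.092, -0.009], [-0.092, 0.996, -0.002], [0.009, -0.001, -1.0]]
contact_force: [-0.2, -0.5, -0.5]
width: 1.003
grasp_force: 0.0
```

```bash
python3 - <<'E'
from h import *
o=env.get_obs();R=np.array(o["ee_rot"]);p=np.array(o["tcp_pos"]);print(p,o["contact_force"],np.degrees(np.arctan2(R[1,0],R[0,0])),(R.T@(np.array([.552,.1366,.041])-p)/.03).round(2))
E
```

```text
[0.54470032 0.13411416 0.11452438] [-0.22945043 -0.4952011  -0.4520813 ] -174.69755497455876 [-0.27  0.06  2.45]
```

arm_command:
  targets:
    - {"tx": -0.2,"ty": 0.06,"tz": 0.6,"spin": 0,"fingers": 1}
    - {"tx": 0,"ty": 0,"tz": 0.6,"spin": 0,"fingers": 1}
    - {"tx": 0,"ty": 0,"tz": 0.6,"spin": 0,"fingers": 1}
    - {"tx": 0,"ty": 0,"tz": 0.4,"spin": 0,"fingers": 1}
    - {"tx": 0,"ty": 0,"tz": 0.1,"spin": 0,"fingers": 1}
    - {"tx": 0,"ty": 0,"tz": 0,"spin": 0,"fingers": 1}

```text
time_s: 20.28
tcp_pos: [0.554, 0.1374, 0.0504]
ee_rot: [[-0.996, -0.093, -0.001], [-0.093, 0.996, -0.0], [0.001, -0.0, -1.0]]
contact_force: [0.6, -0.7, -0.7]
width: 0.999
grasp_force: 0.0
```

arm_command:
  targets:
    - {"tx": 0.03,"ty": 0,"tz": 0.2,"spin": 0,"fingers": 1}
    - {"tx": 0,"ty": 0,"tz": 0.05,"spin": 0,"fingers": 1}
    - {"tx": 0,"ty": 0,"tz": 0,"spin": 0,"fingers": 0.2}
    - {"tx": 0,"ty": 0,"tz": 0,"spin": 0,"fingers": -0.2}
    - {"tx": 0,"ty": 0,"tz": 0,"spin": 0,"fingers": -1}
    - {"tx": 0,"ty": 0,"tz": 0,"spin": 0,"fingers": -1}
    - {"tx": 0,"ty": 0,"tz": 0,"spin": 0,"fingers": -1}
  newtons: 40

```text
time_s: 20.87
tcp_pos: [0.5541, 0.1376, 0.0437]
ee_rot: [[-0.996, -0.092, 0.002], [-0.092, 0.996, 0.001], [-0.002, 0.0, -1.0]]
contact_force: [-1.5, 0.8, 4.4]
width: 0.695
grasp_force: 45.2
```

arm_command:
  targets:
    - {"tx": 0,"ty": 0,"tz": -0.2,"spin": 0,"fingers": -1}
    - {"tx": 0,"ty": 0,"tz": -0.5,"spin": 0,"fingers": -1}
    - {"tx": 0,"ty": 0,"tz": -0.8,"spin": 0,"fingers": -1}
    - {"tx": 0,"ty": 0,"tz": -0.9,"spin": 0,"fingers": -1}
    - {"tx": 0,"ty": 0,"tz": -0.9,"spin": 0,"fingers": -1}
    - {"tx": 0,"ty": 0,"tz": -0.9,"spin": 0,"fingers": -1}
    - {"tx": 0,"ty": 0,"tz": -0.8,"spin": 0,"fingers": -1}
    - {"tx": 0,"ty": 0,"tz": -0.5,"spin": 0,"fingers": -1}
    - {"tx": 0,"ty": 0,"tz": 0,"spin": 0,"fingers": -1}

```text
time_s: 21.62
tcp_pos: [0.5554, 0.1377, 0.2119]
ee_rot: [[-0.996, -0.093, 0.007], [-0.092, 0.996, 0.001], [-0.007, 0.0, -1.0]]
contact_force: [0.9, -0.3, -2.1]
width: 0.697
grasp_force: 44.6
```

```bash
python3 - <<'E'
from h import *
o=env.get_obs();R=np.array(o["ee_rot"]);p=np.array(o["tcp_pos"]);print(p,o["contact_force"],o["width"],(R.T@(np.array([.655,-.249,.026])-p)/.03).round(2))
E
```

```text
[0.55539716 0.13766483 0.21193425] [ 0.85746709 -0.32606527 -2.1312911 ] 0.6972531936530967 [ -2.07 -13.14   6.21]
```

arm_command:
  targets:
    - {"tx": -0.1,"ty": -0.4,"tz": 0,"spin": 0,"fingers": -1}
    - {"tx": -0.12,"ty": -0.7,"tz": 0,"spin": 0,"fingers": -1}
    - {"tx": -0.12,"ty": -0.8,"tz": 0,"spin": 0,"fingers": -1}
    - {"tx": -0.12,"ty": -0.8,"tz": 0,"spin": 0,"fingers": -1}
    - {"tx": -0.12,"ty": -0.8,"tz": 0,"spin": 0,"fingers": -1}
    - {"tx": -0.12,"ty": -0.8,"tz": 0,"spin": 0,"fingers": -1}
    - {"tx": -0.12,"ty": -0.8,"tz": 0,"spin": 0,"fingers": -1}
    - {"tx": -0.12,"ty": -0.8,"tz": 0,"spin": 0,"fingers": -1}
    - {"tx": -0.12,"ty": -0.8,"tz": 0,"spin": 0,"fingers": -1}
    - {"tx": -0.12,"ty": -0.8,"tz": 0,"spin": 0,"fingers": -1}
    - {"tx": -0.12,"ty": -0.8,"tz": 0,"spin": 0,"fingers": -1}
    - {"tx": -0.12,"ty": -0.8,"tz": 0,"spin": 0,"fingers": -1}

```text
time_s: 22.62
tcp_pos: [0.6191, -0.1323, 0.2043]
ee_rot: [[-0.996, -0.092, -0.005], [-0.092, 0.996, 0.001], [0.005, 0.001, -1.0]]
contact_force: [1.3, -1.7, -2.4]
width: 0.696
grasp_force: 44.5
```

arm_command:
  targets:
    - {"tx": -0.12,"ty": -0.8,"tz": 0,"spin": 0,"fingers": -1}
    - {"tx": -0.12,"ty": -0.8,"tz": 0.3,"spin": 0,"fingers": -1}
    - {"tx": -0.12,"ty": -0.8,"tz": 0.6,"spin": 0,"fingers": -1}
    - {"tx": -0.12,"ty": -0.8,"tz": 0.8,"spin": 0,"fingers": -1}
    - {"tx": -0.12,"ty": -0.5,"tz": 0.9,"spin": 0,"fingers": -1}
    - {"tx": -0.05,"ty": -0.3,"tz": 0.9,"spin": 0,"fingers": -1}
    - {"tx": 0,"ty": 0,"tz": 0.7,"spin": 0,"fingers": -1}
    - {"tx": 0,"ty": 0,"tz": 0.5,"spin": 0,"fingers": -1}
    - {"tx": 0,"ty": 0,"tz": 0.4,"spin": 0,"fingers": -1}
    - {"tx": 0,"ty": 0,"tz": 0,"spin": 0,"fingers": -1}
    - {"tx": 0,"ty": 0,"tz": 0,"spin": 0,"fingers": -1}

```text
time_s: 23.53
tcp_pos: [0.6506, -0.2477, 0.0535]
ee_rot: [[-0.996, -0.093, -0.002], [-0.093, 0.996, 0.001], [0.002, 0.001, -1.0]]
contact_force: [-0.2, -0.0, -2.7]
width: 0.7
grasp_force: 44.4
```

Position is within 5 mm. Expected touchdown is around z = 0.025.

arm_command:
  targets:
    - {"tx": -0.15,"ty": -0.04,"tz": 0.4,"spin": 0,"fingers": -1}
    - {"tx": 0,"ty": 0,"tz": 0.3,"spin": 0,"fingers": -1}
    - {"tx": 0,"ty": 0,"tz": 0.1,"spin": 0,"fingers": -1}
    - {"tx": 0,"ty": 0,"tz": 0,"spin": 0,"fingers": -1}
    - {"tx": 0,"ty": 0,"tz": 0,"spin": 0,"fingers": -1}

```text
time_s: 23.95
tcp_pos: [0.6559, -0.2488, 0.0305]
ee_rot: [[-0.996, -0.093, -0.001], [-0.093, 0.996, 0.0], [0.001, 0.0, -1.0]]
contact_force: [-0.1, -0.7, -3.0]
width: 0.691
grasp_force: 44.5
```

arm_command:
  targets:
    - {"tx": 0,"ty": 0,"tz": 0.06,"spin": 0,"fingers": -1}
    - {"tx": 0,"ty": 0,"tz": 0,"spin": 0,"fingers": -1}

```text
time_s: 24.12
tcp_pos: [0.6563, -0.2491, 0.0293]
ee_rot: [[-0.996, -0.093, 0.001], [-0.093, 0.996, -0.0], [-0.001, -0.0, -1.0]]
contact_force: [-0.7, -0.3, -2.2]
width: 0.7
grasp_force: 44.5
```

arm_command:
  targets:
    - {"tx": 0,"ty": 0,"tz": 0.06,"spin": 0,"fingers": -1}
    - {"tx": 0,"ty": 0,"tz": 0.04,"spin": 0,"fingers": -1}
    - {"tx": 0,"ty": 0,"tz": 0,"spin": 0,"fingers": -1}

```text
time_s: 24.37
tcp_pos: [0.6559, -0.249, 0.0257]
ee_rot: [[-0.996, -0.092, -0.0], [-0.092, 0.996, 0.0], [0.0, 0.0, -1.0]]
contact_force: [0.2, -0.2, -2.9]
width: 0.692
grasp_force: 44.5
```

arm_command:
  targets:
    - {"tx": 0,"ty": 0,"tz": 0.05,"spin": 0,"fingers": -1}
    - {"tx": 0,"ty": 0,"tz": 0,"spin": 0,"fingers": -1}

```text
time_s: 24.53
tcp_pos: [0.6563, -0.2492, 0.0247]
ee_rot: [[-0.996, -0.092, 0.0], [-0.092, 0.996, -0.0], [-0.0, -0.0, -1.0]]
contact_force: [0.0, -1.3, -0.2]
width: 0.697
grasp_force: 44.5
```

arm_command:
  targets:
    - {"tx": 0,"ty": 0,"tz": 0.01,"spin": 0,"fingers": -1}
    - {"tx": 0,"ty": 0,"tz": 0,"spin": 0,"fingers": 1}
    - {"tx": 0,"ty": 0,"tz": 0,"spin": 0,"fingers": 1}
    - {"tx": 0,"ty": 0,"tz": 0,"spin": 0,"fingers": 1}
    - {"tx": 0,"ty": 0,"tz": 0,"spin": 0,"fingers": 1}
    - {"tx": 0,"ty": 0,"tz": -0.2,"spin": 0,"fingers": 1}
    - {"tx": 0,"ty": 0,"tz": -0.6,"spin": 0,"fingers": 1}
    - {"tx": 0,"ty": 0,"tz": -1,"spin": 0,"fingers": 1}
    - {"tx": 0,"ty": 0,"tz": -1,"spin": 0,"fingers": 1}
    - {"tx": 0,"ty": 0,"tz": -1,"spin": 0,"fingers": 1}
    - {"tx": 0,"ty": 0,"tz": -1,"spin": 0,"fingers": 1}

```text
time_s: 25.45
tcp_pos: [0.6559, -0.249, 0.17]
ee_rot: [[-0.996, -0.093, 0.0], [-0.093, 0.996, -0.0], [-0.0, -0.0, -1.0]]
contact_force: [0.6, -0.0, -1.0]
width: 1.003
grasp_force: 0.0
```

arm_command:
  targets:
    - {"tx": -1,"ty": 0,"tz": -1,"spin": 0,"fingers": 1}
    - {"tx": -1,"ty": 0,"tz": -1,"spin": 0,"fingers": 1}
    - {"tx": -1,"ty": 0,"tz": -1,"spin": 0,"fingers": 1}
    - {"tx": -1,"ty": 0,"tz": 0,"spin": 0,"fingers": 1}
    - {"tx": 0,"ty": 0,"tz": 0,"spin": 0,"fingers": 1}
    - {"tx": 0,"ty": 0,"tz": 0,"spin": 0,"fingers": 1}

```text
time_s: 25.95
tcp_pos: [0.7751, -0.2375, 0.2566]
ee_rot: [[-0.996, -0.094, 0.0], [-0.094, 0.996, -0.0], [-0.0, -0.0, -1.0]]
contact_force: [-0.5, 0.2, -0.3]
width: 1.004
grasp_force: 0.0
```

```bash
python3 - <<'E'
from h import *
o=env.get_obs();print(o["time_s"],o["tcp_pos"],o["contact_force"],o["width"])
a=env.read_camera("side");b=env.read_camera("top")
cv2.imwrite("pics/end_s.png",a[:,:,::-1]);cv2.imwrite("pics/end_t.png",b[:,:,::-1])
for cn,im in(("side",a),("top",b)):
    hsv=cv2.cvtColor(im,cv2.COLOR_RGB2HSV);m=((hsv[:,:,1]<60)&(hsv[:,:,2]>50)).astype(np.uint8)
    for nm,c,r,z in(("book",(.655,-.249),.09,.045),("cap",(.432,-.26),.1,.06)):
        k=np.zeros_like(m);q=proj(cn,[[c[0]+i*r,c[1]+j*r,z] for i,j in((-1,-1),(-1,1),(1,1),(1,-1))]);cv2.fillPoly(k,[q.astype(np.int32)],1)
        n,l,s,ce=cv2.connectedComponentsWithStats(m&k);
        if n<2:print(cn,nm,"none");continue
        i=1+s[1:,4].argmax();rc=cv2.minAreaRect(np.argwhere(l==i)[:,::-1].astype(np.float32))
        print(cn,nm,s[i],back(cn,*rc[0],z).round(3),rc)
E
```

```text
25.95 [ 0.77514632 -0.2375386   0.25658607] [-0.49246205  0.19550315 -0.29544154] 1.003838085151767
side book [ 335  245   51   38 1094] [ 0.642 -0.266  0.045] ((359.7701110839844, 262.50732421875), (25.252302169799805, 51.22955322265625), 64.98310089111328)
side cap [254 273  70  33 732] [ 0.415 -0.281  0.06 ] ((287.4655456542969, 289.58624267578125), (31.644853591918945, 64.2088623046875), 66.80140686035156)
top book [386 170   1   1   1] [ 0.661 -0.335  0.045] ((386.0, 170.0), (0.0, 0.0), 0.0)
top cap [361 238  11  17  91] [ 0.422 -0.273  0.06 ] ((366.90814208984375, 247.0486602783203), (7.205104351043701, 16.762895584106445), 17.10272979736328)
```

```bash
python3 -c "
from rig import env
print(env.close_job())"
```

```text
the job is handed in; nothing more can be done
None
```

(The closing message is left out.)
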